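# Click the blue reagent cartridge into the reader

## Task

Take the reagent cartridge with the blue grip from the bench, slide it down into the empty bay of the white cartridge reader and press it fully home, so that the orange spring catch clicks over its shoulder, then let go. Lower it in, do not drop it, and leave it latched upright in the bay.

Things in the scene. Friction and masses are not known exactly. Their poses are not given: they have to be found in the camera images.
- blue_mid (a point): Centre (50 mm above the foot) of the loose cartridge to load, standing upright, z up, 120 g: white body 60 (x) x 36 (y) x 60 mm high, on it, centred, a blue grip 32 (x) x 22 (y) x 40 mm high. Grasp the grip from above, closing along y. At each x end the body's top is a 14 mm deep shoulder; either may be latched (a half turn is the same). Like ones with green or yellow grips are not wanted.
- reader: White cartridge reader fixed to the bench, 190 (x) x 150 (y) mm. Origin: at bench level under the centre of its bay, an upright open well 66 (x) x 44 (y) mm, floor 12 mm and rim 60 mm above the bench, 45-degree lead-in 8 mm wide on the -x and both y sides. The cartridge goes in from above, its x along the reader's x. Seated, its foot is on the floor, shoulder at 72 mm, grip top at 112 mm.
- catch_nose (a point): Tip of the orange spring catch (24 mm wide) at the middle of the bay's +x side: it overhangs the bay by 10 mm, flat underside 74.5 mm above the bench, sloping face (30 degrees from upright) rising to 97 mm. Behind it (reader x over 68 mm) the housing with its screen is 101 mm high. Axes as the reader's.
- catch (a joint): Slide of the catch, m: 0 = sprung out over the bay, up to 0.014 pushed back to the reader's +x. Spring 3 N at 0 plus 250 N/m. The cartridge's foot, pressed down the slope, pushes it back about 7 mm (5 to 10 N down, more than its weight); it stays back along the body's side and snaps out over the shoulder when that is below it.
Mind the look-alikes: they are no part of the job. What is shaped like the reader but yellow is not meant.

How it is judged:
By the outcome, as a careful person would: the job done as asked, in the order asked, and still so for the second after the job is handed in, with the robot touching nothing.
It also fails if it takes over 40 s, if anything falls off the work surface, if the arm or the gripper's body presses on something with over 40 N, if the wrist force passes 120 N, or if a joint passes its speed limit or range.

## Robot

A 7-joint arm with a two-finger parallel gripper is mounted at the origin on the work surface. World frame = base frame: x ahead of the robot, y to its left, z up, the work surface at z = 0. Lengths are in mm, angles in rad, forces in N, time in s.
With the tool pointing down it reaches from about 425 to 875 mm from the base axis. Payload 9.9 kg.
Tool frame: the origin (TCP) lies on the mounting face of the last link; the fingertips stand 173 mm ahead of it and the grasp point (between the pads) lies 155 mm ahead of it; z points along the fingers, y is the line along which they close (so a half turn about z gives the same grasp; the last joint's range is limited). The gripper opens to 85 mm and grips with 20 to 120 N. Pads are 22 mm wide; open, the fingers measure 114 mm over their backs; the gripper's body (76 mm by 85 mm) begins 54 mm behind the grasp point. The pads swing forward as they close: fully open they stand 13 mm farther back than shut.
Start: joints at [1.26, 0.576, 0.025, 1.437, -0.015, 1.129, -0.057], TCP at [151.786, -657.72, 404.689] pointing down, gripper open.
Joint ranges: [-2.76, 2.76], [-0.34, 2.15], [-1.52, 1.57], [0.19, 2.46], [-1.09, 4.23], [0.17, 1.99], [-2.82, 2.82]. Speed limits (rad/s): [2.22, 2.22, 3.01, 3.01, 3.14, 3.14, 3.14].

## Interface

Orientations are given as a unit quaternion [w, x, y, z].
In Python, from bench import readout, eyes, r gives the robot as it stands.
- The arm moves only by the tool servo_tool, never from a script. Its argument "series" is a list of rows, each an object with "delta_pos": the shift along the tool's x, y, z in mm, a list of three; "roll": the turn about the tool's z in rad. A call has 1 to 10 rows; each row shifts and turns the commanded pose from where the row before left it, along the tool's axes as they then stand; what a row does not reach is not made up. A row lasts 1/12 s, in which the tool goes at most 41.7 mm and 7.16 degrees, less where a joint would pass 70% of its speed; a pose out of reach is approached as far as the arm can. A call is refused whole if a number of a shift passes 41.7 or a number of a turn 0.125, either way. A call with a gripper value outside its range is refused whole. "grip" is the closure, from 0 (fully open) to 1 (shut), set as the call begins (left out, the last holds). The fingers move at their own pace and stop on an object; "newtons" is the grip in N (left out, the last holds). Time passes only in rows, so rows that do not move let the fingers close. It gives the time, the measured TCP pose, the force, the opening and the grip force at its end, in the units of the state.
- readout.read_state(): the state, without advancing time (a new reading comes with each control period).
- eyes.get_image(name): name is "scene" or "top" or "wrist"; returns (picture, depth): 400x640x3 uint8, red, green, blue; 400x640 float32, mm along the optical axis (not along the pixel's ray), 0 where there is no reading.
- eyes.calibration(name): a dict with "camera_matrix" (3x3 intrinsics, pixels), "world_to_cam" (4x4, takes a point from world to camera coordinates). Camera axes: x right, y down, z forward; pixel columns grow to the right and rows downward; lengths in mm; the calibration is good to about 2 mm. The wrist camera is an equidistant fisheye: a pixel r from the principal point sees the ray r / f radians off the axis. A picture is of the moment at which its call begins: read the wrist's pose just before it. calibration takes no time and is no camera call; for the wrist camera it gives the pose at the moment of the call.
- r.job_done(): hands the job in; it is judged then, once.
Trained networks look in the newest picture that a camera, given by its name, has taken for a name from the list of things; names that differ only in an ending like _2 or _b are one class to them, and where a whole thing is asked for, a point or a joint stands for the part that bears it (a point fixed in the world has none). Each returns a list of dicts, best first, with "conf" (0 to 1); they miss things now and then, are a little off and sometimes report something else, mostly with a low value. They report only what shows in the picture. A call takes as long as a camera call. They do not tell look-alikes from the thing itself.
- eyes.search_frame(name, camera): "xyz" ([x, y, z] in mm, in the coordinates of the camera as it stood for that picture, good to about 4 mm: the middle of the surface that is visible of it).
- eyes.spot_point(name, camera): "xyz" ([x, y, z] in mm, in the coordinates of the camera as it stood for that picture, good to about 4 mm: a listed point, or the origin of a listed thing).
The state is a dict: "clock": time; "qpos": joint angles; "joint_velocities": joint speeds; "joint_efforts": joint torques, N m; "tool_pos": TCP position; "tool_rot": TCP orientation; "contact_force": force on the tool from outside, world axes, zero at the start; "ft_torque": the same for the moment, N m; "width": finger opening in mm; "grasp_force": force on a finger pad.
Only numpy, scipy, OpenCV 4.12 (cv2) and the standard library are available. Lean on these libraries where they do the work, as an engineer would, in place of code of your own. Each camera call takes 0.05 s, during which the arm holds its last target. There are 200 camera calls.

## Working session

There is one attempt and no reset: what is moved stays moved. The work goes in short steps, Python scripts to look and compute and a tool call to move; the robot and the scene stay as the last step left them, time stands still between calls to the robot, and variables do not carry over. Pictures are saved under pics/ and viewed, at most 10 in all, crops included, and the job is handed in when it is done.

Besides the shell and the picture viewer there is one more tool, called after "Emit:" by a JSON object that holds its "name" and its "arguments", one argument or row to a line. servo_tool: Moves the arm, as the interface text tells. Its arguments: {"type":"object","properties":{"series":{"type":"array","items":{"type":"object","properties":{"delta_pos":{"type":"array","items":{"type":"number"}},"roll":{"type":"number"}}}},"grip":{"type":"number"},"newtons":{"type":"number"}},"required":["series"]}

```bash
ls; mkdir -p pics
cat > h.py <<'E'
import numpy as np, cv2
from bench import readout, eyes, r
def cal(n):
    c=eyes.calibration(n); return np.array(c["camera_matrix"]),np.array(c["world_to_cam"])
def toworld(p,T): return (np.linalg.inv(T)@np.r_[p,1])[:3]
def save(n,im): cv2.imwrite("pics/"+n,im[:,:,::-1])
def cloud(n,d):
    K,T=cal(n); v,u=np.mgrid[:d.shape[0],:d.shape[1]]
    P=np.stack([(u-K[0,2])/K[0,0]*d,(v-K[1,2])/K[1,1]*d,d],-1)
    Ti=np.linalg.inv(T); return P@Ti[:3,:3].T+Ti[:3,3]
E
python3 - <<'E'
from h import *
s=readout.read_state();print({k:np.round(v,3).tolist() for k,v in s.items()})
ims=[]
for n in("top","scene"):
    im,d=eyes.get_image(n);ims.append(im);save(n+"0.png",im);np.save(n+"_d.npy",d);np.save(n+"_im.npy",im)
    K,T=cal(n);print(n,np.round(K,1).tolist(),(-T[:3,:3].T@T[:3,3]).round())
    for t in("blue_mid","reader","catch_nose"):
        for q in eyes.spot_point(t,n)[:4]:print(t,round(q["conf"],2),toworld(q["xyz"],T).round(1))
E
```

```text
pics
{'clock': 0.0, 'qpos': [1.26, 0.577, 0.025, 1.438, -0.015, 1.129, -0.057], 'joint_velocities': [0.002, 0.0, -0.001, 0.001, -0.001, 0.0, 0.001], 'joint_efforts': [0.002, -76.575, 2.251, -28.597, 0.015, 0.012, 0.0], 'tool_pos': [151.783, -657.546, 403.848], 'tool_rot': [-0.001, 0.994, 0.113, -0.0], 'contact_force': [0.801, 0.188, -0.722], 'ft_torque': [0.049, -0.011, 0.047], 'grasp_force': 0.0, 'width': 85.527}
top [[478.0, 0.0, 323.0], [0.0, 478.0, 184.7], [0.0, 0.0, 1.0]] [ 355.   -3. 1106.]
blue_mid 0.87 [ 445.7 -265.1   52.5]
reader 0.96 [474.9 232.9   0.7]
reader 0.92 [213.2 266.8   0.3]
catch_nose 0.86 [494.3 238.4  74.2]
catch_nose 0.76 [237.2 270.2  75. ]
scene [[376.9, 0.0, 322.0], [0.0, 376.9, 203.6], [0.0, 0.0, 1.0]] [897. 400. 722.]
blue_mid 0.95 [ 447.5 -270.6   52.2]
reader 0.91 [209.3 267.9   3.1]
reader 0.78 [4.755e+02 2.376e+02 3.000e-01]
catch_nose 0.72 [234.3 268.9  74.5]
catch_nose 0.57 [495.9 238.9  80.4]
```

View pics/top0.png

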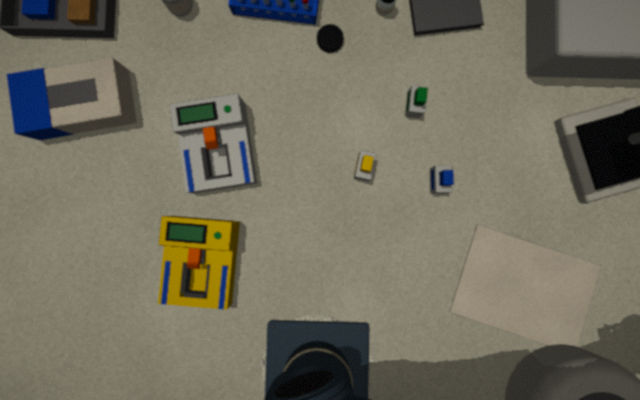

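View pics/scene0.png

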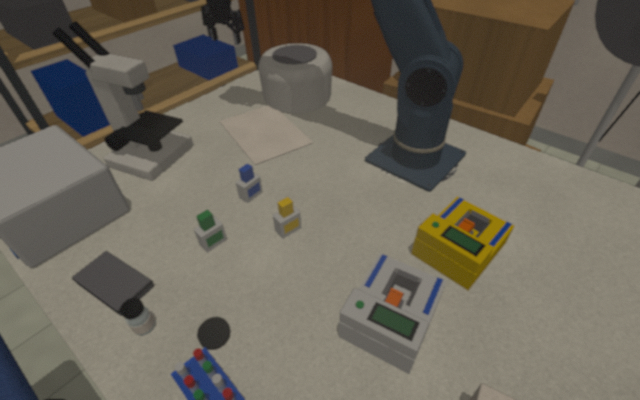

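The top view shows the white reader near (215,150) with an empty bay and the orange catch towards world +x. The yellow look-alike is at (200,270), and the blue cartridge is at (443,180). The scene view agrees: blue at (248,182), white reader at (395,300). Next I'll get the yaw angles and positions from the depth clouds.

```bash
cat > m.py <<'E'
from h import *
def rect(P): 
    c,s,a=cv2.minAreaRect(P[:,:2].astype(np.float32)); return np.round(c,1),np.round(s,1),round(a,1)
def measure(n,im,d):
    W=cloud(n,d); hsv=cv2.cvtColor(im,cv2.COLOR_RGB2HSV)
    ok=d>0
    def near(x,y,R): return ok&(np.hypot(W[...,0]-x,W[...,1]-y)<R)
    m=near(447,-268,50); blue=(hsv[...,0]>100)&(hsv[...,0]<130)&(hsv[...,1]>130)
    for nm,q in(("bluetop",m&blue&(W[...,2]>92)),("body",m&(W[...,2]>50)&(W[...,2]<66)),("all",m&(W[...,2]>20))):
        if q.sum()>5: print(n,nm,q.sum(),rect(W[q]),np.median(W[q],0).round(1))
    m=near(490,237,150)
    for nm,q in(("rim",m&(abs(W[...,2]-60)<5)),("housing",m&(abs(W[...,2]-101)<5)),("orange",m&(hsv[...,0]<15)&(hsv[...,1]>150)&(W[...,2]>60)),("floor",near(475,235,35)&(abs(W[...,2]-12)<6))):
        if q.sum()>5: print(n,nm,q.sum(),rect(W[q]),np.median(W[q],0).round(1))
    b=m&blue&(abs(W[...,2]-60)<8)   # blue stripes: along reader x
    k,lab=cv2.connectedComponents(b.astype(np.uint8))
    for i in range(1,k):
        p=W[lab==i]
        if len(p)>25:
            v=cv2.fitLine(p[:,:2].astype(np.float32),cv2.DIST_L2,0,.01,.01).ravel();print(n,"stripe",len(p),np.degrees(np.arctan2(v[1],v[0])).round(1),p.mean(0).round(1))
if __name__=="__main__":
    for n in("top","scene"): measure(n,np.load(n+"_im.npy"),np.load(n+"_d.npy"))
E
python3 m.py
```

```text
top bluetop 152 (array([ 442.3, -265.3]), array([28. , 21.5]), 1.6) [ 442.3 -264.9  100.2]
top body 283 (array([ 443.9, -265.8]), array([60.1, 36.2]), 3.4) [ 437.8 -257.7   60.1]
top all 589 (array([ 443.9, -265.8]), array([59.8, 36.9]), 2.2) [ 441.3 -257.4   61.4]
top rim 3007 (array([473.9, 235.6]), array([258.2, 151.5]), 10.5) [473.5 227.3  60.7]
top housing 1936 (array([471.8, 234.7]), array([260.4, 149.9]), 10.4) [568.3 251.3  99.6]
top orange 271 (array([516.3, 244. ]), array([44.8, 28.3]), 12.8) [516.9 240.7  91.8]
top floor 431 (array([474.5, 239.5]), array([61.6, 37.8]), 10.4) [474.7 239.8  12.8]
top stripe 165 10.3 [468.8 170.5  61.6]
top stripe 168 10.3 [446.3 292.3  61.5]
scene bluetop 25 (array([ 447.1, -263.8]), array([11.7, 21.9]), 86.2) [ 447.8 -264.7   99.9]
scene body 182 (array([ 443.9, -265.3]), array([61. , 37.1]), 3.0) [ 457.6 -254.6   59.1]
scene all 590 (array([ 443.9, -264.8]), array([61.4, 37.2]), 1.7) [ 452.3 -255.6   58.9]
scene rim 2718 (array([472. , 234.6]), array([262.1, 150.3]), 10.5) [467.  246.7  59.9]
scene housing 2531 (array([472.1, 235.4]), array([261.8, 149.4]), 10.2) [571.4 257.8  98.8]
scene orange 176 (array([521.6, 243.9]), array([28.6, 23. ]), 11.6) [520.8 243.6  92.2]
scene floor 115 (array([451.6, 235.3]), array([46.9, 25.4]), 66.2) [449.5 239.4  12.1]
scene stripe 81 10.4 [474.  171.6  61. ]
scene stripe 132 10.4 [450.6 293.   60.8]
```

Emit:
{"name": "servo_tool", "arguments": {
  "series": [
    {"delta_pos": [0, 0, 0], "roll": 0.09},
    {"delta_pos": [0, 0, 0], "roll": 0.09},
    {"delta_pos": [19, -24, 0], "roll": 0},
    {"delta_pos": [19, -24, 0], "roll": 0},
    {"delta_pos": [19, -24, 0], "roll": 0},
    {"delta_pos": [19, -24, 0], "roll": 0},
    {"delta_pos": [19, -24, 0], "roll": 0},
    {"delta_pos": [19, -24, 0], "roll": 0},
    {"delta_pos": [19, -24, 0], "roll": 0},
    {"delta_pos": [19, -24, 0], "roll": 0}
  ],
  "grip": 0,
  "newtons": 40
}}

```text
clock: 1.23
tool_pos: [295.3, -457.5, 404.9]
tool_rot: [0.0, 1.0, 0.023, 0.0]
contact_force: [1.3, -0.5, 0.6]
width: 85.3
grasp_force: 0.0
```

Emit:
{"name": "servo_tool", "arguments": {
  "series": [
    {"delta_pos": [19, -24, 5], "roll": 0},
    {"delta_pos": [19, -24, 5], "roll": 0},
    {"delta_pos": [19, -24, 5], "roll": 0},
    {"delta_pos": [19, -24, 5], "roll": 0},
    {"delta_pos": [19, -24, 5], "roll": 0},
    {"delta_pos": [19, -24, 5], "roll": 0},
    {"delta_pos": [19, -24, 5], "roll": 0},
    {"delta_pos": [19, -20, 5], "roll": 0},
    {"delta_pos": [0, 0, 0], "roll": 0},
    {"delta_pos": [0, 0, 0], "roll": 0}
  ]
}}

```text
clock: 2.07
tool_pos: [438.7, -262.5, 364.5]
tool_rot: [-0.0, 1.0, 0.025, -0.0]
contact_force: [-0.2, -0.7, 1.2]
width: 85.2
grasp_force: 0.0
```

```bash
cat >> h.py <<'E'
def wcloud(d,K,T):
    v,u=np.mgrid[:d.shape[0],:d.shape[1]]
    a=(u-K[0,2])/K[0,0]; b=(v-K[1,2])/K[1,1]; th=np.hypot(a,b)+1e-9
    s=np.tan(th)/th; P=np.stack([a*s*d,b*s*d,d],-1)
    Ti=np.linalg.inv(T); return P@Ti[:3,:3].T+Ti[:3,3]
E
python3 - <<'E'
from h import *; from m import rect
K,T=cal("wrist");im,d=eyes.get_image("wrist");save("w1.png",im)
print(readout.read_state()["tool_pos"],(-T[:3,:3].T@T[:3,3]).round(1))
for q in eyes.spot_point("blue_mid","wrist")[:3]:print(round(q["conf"],2),toworld(q["xyz"],T).round(1))
W=wcloud(d,K,T);hsv=cv2.cvtColor(im,cv2.COLOR_RGB2HSV)
m=(d>0)&(np.hypot(W[...,0]-444,W[...,1]+265)<50)
blue=(hsv[...,0]>100)&(hsv[...,0]<130)&(hsv[...,1]>130)
for q in(m&blue&(W[...,2]>94),m&(abs(W[...,2]-60)<6),m&(W[...,2]>20)): print(q.sum(),rect(W[q]) if q.sum()>5 else 0,np.median(W[q],0).round(1))
E
```

```text
[ 437.79594673 -263.75592539  364.71531824] [ 504.6 -259.4  333.8]
0.85 [ 439.3 -270.7   48.6]
1003 (array([ 443. , -267.2]), array([30.3, 20.4]), 2.6) [ 443.7 -267.   100. ]
1257 (array([ 442.7, -267.2]), array([60.1, 36.9]), 2.0) [ 458.6 -263.4   59.9]
29555 (array([ 442.9, -265.2]), array([60.1, 99.8]), 3.3) [ 450.8 -264.5  276.6]
```

View pics/w1.png

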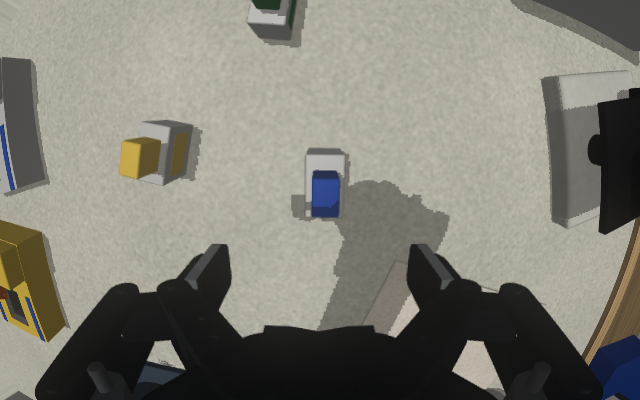

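The wrist view shows the blue cartridge at (326,190), centred between the jaws and square to them. Fitted from depth, it is at about (443,-266.5) with 2.3° yaw and its grip top at 100 mm. I'll descend and grasp.

Emit:
{"name": "servo_tool", "arguments": {
  "series": [
    {"delta_pos": [5, 3.5, 15], "roll": 0.008},
    {"delta_pos": [0, 0, 20], "roll": 0},
    {"delta_pos": [0, 0, 20], "roll": 0},
    {"delta_pos": [0, 0, 20], "roll": 0},
    {"delta_pos": [0, 0, 20], "roll": 0},
    {"delta_pos": [0, 0, 15], "roll": 0},
    {"delta_pos": [0, 0, 10], "roll": 0},
    {"delta_pos": [0, 0, 5], "roll": 0},
    {"delta_pos": [0, 0, 0], "roll": 0},
    {"delta_pos": [0, 0, 0], "roll": 0}
  ]
}}

```text
clock: 3.0
tool_pos: [442.8, -267.7, 240.2]
tool_rot: [0.0, 1.0, 0.019, 0.0]
contact_force: [-0.2, -0.2, -0.3]
width: 85.1
grasp_force: 0.0
```

Emit:
{"name": "servo_tool", "arguments": {
  "series": [
    {"delta_pos": [0, 0, 0], "roll": 0},
    {"delta_pos": [0, 0, 0], "roll": 0},
    {"delta_pos": [0, 0, 0], "roll": 0},
    {"delta_pos": [0, 0, 0], "roll": 0},
    {"delta_pos": [0, 0, 0], "roll": 0},
    {"delta_pos": [0, 0, 0], "roll": 0},
    {"delta_pos": [0, 0, 0], "roll": 0},
    {"delta_pos": [0, 0, 0], "roll": 0},
    {"delta_pos": [0, 0, 0], "roll": 0},
    {"delta_pos": [0, 0, 0], "roll": 0}
  ],
  "grip": 1,
  "newtons": 50
}}

```text
clock: 3.83
tool_pos: [443.0, -267.3, 240.1]
tool_rot: [0.0, 1.0, 0.019, 0.0]
contact_force: [-0.0, 0.4, 5.8]
width: 21.7
grasp_force: 50.0
```

Emit:
{"name": "servo_tool", "arguments": {
  "series": [
    {"delta_pos": [0, 0, -8], "roll": 0},
    {"delta_pos": [0, 0, -16], "roll": 0},
    {"delta_pos": [0, 0, -25], "roll": 0},
    {"delta_pos": [0, 0, -25], "roll": -0.072},
    {"delta_pos": [0, 0, -25], "roll": -0.072},
    {"delta_pos": [0, 0, -25], "roll": 0},
    {"delta_pos": [0, 0, -20], "roll": 0},
    {"delta_pos": [0, 0, -16], "roll": 0},
    {"delta_pos": [3, -18, 0], "roll": 0},
    {"delta_pos": [6, -34, 0], "roll": 0}
  ]
}}

```text
clock: 4.67
tool_pos: [441.7, -217.1, 401.0]
tool_rot: [0.001, 0.996, 0.088, 0.001]
contact_force: [1.7, 1.1, -1.3]
width: 21.3
grasp_force: 49.1
```

Emit:
{"name": "servo_tool", "arguments": {
  "series": [
    {"delta_pos": [6, -34, 0], "roll": 0},
    {"delta_pos": [6, -34, 0], "roll": 0},
    {"delta_pos": [6, -34, 0], "roll": 0},
    {"delta_pos": [6, -34, 0], "roll": 0},
    {"delta_pos": [6, -34, 0], "roll": 0},
    {"delta_pos": [6, -34, 0], "roll": 0},
    {"delta_pos": [6, -34, 0], "roll": 0},
    {"delta_pos": [6, -34, 0], "roll": 0},
    {"delta_pos": [6, -34, 0], "roll": 0},
    {"delta_pos": [6, -34, 0], "roll": 0}
  ]
}}

```text
clock: 5.5
tool_pos: [438.7, 132.4, 400.1]
tool_rot: [0.0, 0.996, 0.091, -0.0]
contact_force: [0.0, -0.5, -1.2]
width: 21.0
grasp_force: 49.1
```

Emit:
{"name": "servo_tool", "arguments": {
  "series": [
    {"delta_pos": [6, -34, 0], "roll": 0},
    {"delta_pos": [6, -34, 0], "roll": 0},
    {"delta_pos": [3, -20, 0], "roll": 0},
    {"delta_pos": [0, 0, 0], "roll": 0},
    {"delta_pos": [0, 0, 0], "roll": 0},
    {"delta_pos": [0, 0, 0], "roll": 0}
  ]
}}

```text
clock: 6.0
tool_pos: [438.0, 219.2, 399.6]
tool_rot: [0.001, 0.996, 0.091, -0.0]
contact_force: [0.4, -0.3, -2.0]
width: 21.6
grasp_force: 49.2
```

```bash
cat > w.py <<'E'
from h import *; from m import rect
import sys
tag=sys.argv[1]
s=[readout.read_state() for _ in range(1)][0]
K,T=cal("wrist");im,d=eyes.get_image("wrist");save(tag+".png",im);np.savez(tag,im=im,d=d,K=K,T=T)
print(s["tool_pos"].__repr__(),np.round(s["tool_rot"],4),s["width"])
for t in("reader","catch_nose","blue_mid"):
    for q in eyes.spot_point(t,"wrist")[:2]:print(t,round(q["conf"],2),toworld(q["xyz"],T).round(1))
E
python3 w.py w2
```

```text
array([438.04175856, 219.17891618, 399.64715049]) [ 6.000e-04  9.958e-01  9.110e-02 -3.000e-04] 21.581012197712678
reader 0.62 [469.9 233.1  -1.8]
catch_nose 0.83 [491.8 239.3  76.2]
```

View pics/w2.png

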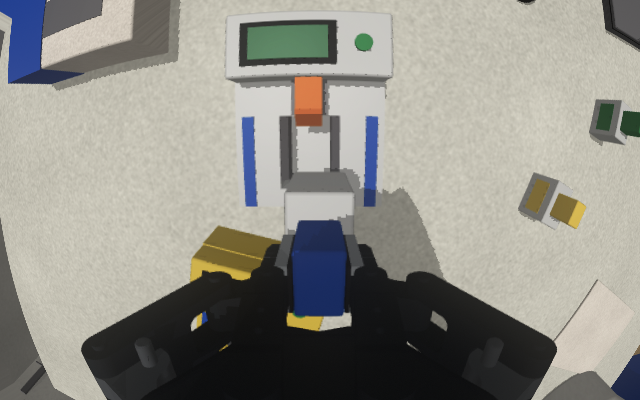

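The wrist view shows the white reader ahead of the hand, with its bay at (320,150) and the catch at (308,100). The cartridge is held squarely at (320,225). Next I'll fit both from the cloud.

```bash
cat > fit.py <<'E'
from h import *; from m import rect
import sys
z=np.load(sys.argv[1]+".npz");im,d,K,T=z["im"],z["d"],z["K"],z["T"]
tx,ty,tz,yawt=map(float,sys.argv[2:6]) 
W=wcloud(d,K,T);hsv=cv2.cvtColor(im,cv2.COLOR_RGB2HSV);H,S=hsv[...,0],hsv[...,1]
ok=d>0; near=lambda x,y,R: ok&(np.hypot(W[...,0]-x,W[...,1]-y)<R)
blue=(H>100)&(H<130)&(S>130)
# held cartridge
fz=tz-240.2
m=near(tx,ty,48)&(abs(W[...,2]-(fz+60))<5)&~blue&(S<60); print("heldtop",m.sum(),rect(W[m]) if m.sum()>9 else 0)
m=near(tx,ty,48)&(abs(W[...,2]-(fz+100))<6)&blue; print("heldblue",m.sum(),rect(W[m]) if m.sum()>9 else 0)
rd=near(490,237,140)
angs=[]
b=rd&blue&(abs(W[...,2]-60)<8); k,lab=cv2.connectedComponents(b.astype(np.uint8))
for i in range(1,k):
    p=W[lab==i]
    if len(p)>100:
        v=cv2.fitLine(p[:,:2].astype(np.float32),cv2.DIST_L2,0,.01,.01).ravel();a=np.degrees(np.arctan(v[1]/v[0]));angs.append(a);print("stripe",len(p),a.round(2),p.mean(0).round(1))
m=rd&(abs(W[...,2]-101)<5)&(H>15);print("housing",rect(W[m]))
a=np.radians(10.4);R=np.array([[np.cos(a),np.sin(a)],[-np.sin(a),np.cos(a)]])
Q=(W[...,:2]-[474.5,235])@R.T  # reader-ish frame about guess
rg=lambda m,i:np.percentile(Q[m][:,i],[1,50,99]).round(1)
print("housing x,y",rg(m,0),rg(m,1))
m=rd&(abs(W[...,2]-60)<3)&~blue&(S<60)&(Q[...,0]<66);print("rim y",rg(m,1),"z",np.median(W[m][:,2]))
m=rd&b;print("stripes y",rg(m,1))
for x0 in(-10,0,10):
    m=ok&(abs(Q[...,0]-x0)<4)&(abs(Q[...,1])<40)&(abs(W[...,2]-12)<4)
    m2=ok&(abs(Q[...,0]-x0)<4)&(abs(Q[...,1])<45)&(abs(W[...,2]-60)<1.5)
    y=Q[m2][:,1]
    if m.sum()>3 and (y>0).any() and (y<0).any(): print("x",x0,"floor y",rg(m,1),"rim inner",y[y<0].max().round(1),y[y>0].min().round(1))
m=rd&(H<15)&(S>150)&(W[...,2]>70);print("orange x,y",rg(m,0),rg(m,1),"topflat",rg(m&(W[...,2]>94),0),"z",np.percentile(W[m][:,2],[1,99]).round(1))
E
python3 fit.py w2 438 219 399.6 10.4
```

```text
heldtop 2484 (array([455.7, 221.9]), array([23.2, 36.6]), 10.9)
heldblue 3657 (array([438., 219.]), array([32.2, 22. ]), 10.6)
stripe 955 10.22 [469.5 171.3  61.1]
stripe 909 10.34 [446.6 292.9  61.2]
housing (array([567.3, 252.5]), array([ 61.7, 149.9]), 10.5)
housing x,y [ 64.6  93.1 124.4] [-72.2  -0.1  72.8]
rim y [-74.2  23.9  74.4] z 60.10554019313139
stripes y [-67.1 -56.5  67.4]
x -10 floor y [-21.2   0.7  22.7] rim inner -27.7 27.7
x 0 floor y [-21.1   0.6  22.6] rim inner -27.6 27.5
x 10 floor y [-21.1   0.1  21.3] rim inner -27.5 28.4
orange x,y [20.5 42.3 63.1] [-11.2   0.2  11.6] topflat [27.9 31.5 43.6] z [80.3 97.4]
```

```bash
cat >> fit.py <<'E'
for y0 in(-20,-18,-16,16,18,20):
    s=ok&(abs(Q[...,1]-y0)<1.0)&(Q[...,0]>-45)&(Q[...,0]<63)
    f=Q[s&(abs(W[...,2]-12)<3)][:,0]; t=Q[s&(abs(W[...,2]-60)<2)][:,0]
    g=lambda v,k:(v[v>0].max() if k else v[v>0].min()).round(1) if (v>0).any() else None
    print("y",y0,"floor max x",g(f,1),"rim min x>0",g(t,0),"rim max x<0",t[t<0].max().round(1) if (t<0).any() else None,"floor min",f.min().round(1) if len(f) else None)
m=rd&(abs(W[...,2]-60)<3)&(S<60);print("rim x",np.percentile(Q[m][:,0],[.2,1]).round(1))
o=rd&(H<15)&(S>130)&(abs(Q[...,1])<11)
for zz in(76,80,85,90,95):
    t=Q[o&(abs(W[...,2]-zz)<1)][:,0]
    if len(t): print("slope z",zz,"x",np.median(t).round(1),"expect",round(23+(zz-74.5)*np.tan(np.pi/6),1))
E
python3 fit.py w2 438 219 399.6 10.4|tail -12
```

```text
y -20 floor max x 28.2 rim min x>0 29.1 rim max x<0 None floor min -36.0
y -18 floor max x 28.2 rim min x>0 29.0 rim max x<0 None floor min -35.8
y -16 floor max x 28.2 rim min x>0 29.0 rim max x<0 None floor min -35.9
y 16 floor max x 15.5 rim min x>0 29.2 rim max x<0 None floor min -35.8
y 18 floor max x 28.3 rim min x>0 29.2 rim max x<0 None floor min -36.0
y 20 floor max x 28.3 rim min x>0 29.2 rim max x<0 None floor min -37.0
rim x [-64.4 -63.1]
slope z 76 x 19.5 expect 23.9
slope z 80 x 20.5 expect 26.2
slope z 85 x 22.9 expect 29.1
slope z 90 x 38.7 expect 31.9
slope z 95 x 32.4 expect 34.8
```

Emit:
{"name": "servo_tool", "arguments": {
  "series": [
    {"delta_pos": [10, -3, 0], "roll": 0},
    {"delta_pos": [12, -3, 0], "roll": 0},
    {"delta_pos": [12.5, -3, 0], "roll": 0},
    {"delta_pos": [0, 0, 15], "roll": 0},
    {"delta_pos": [0, 0, 15], "roll": 0},
    {"delta_pos": [0, 0, 10], "roll": 0},
    {"delta_pos": [0, 0, 5], "roll": 0},
    {"delta_pos": [0, 0, 0], "roll": 0},
    {"delta_pos": [0, 0, 0], "roll": 0},
    {"delta_pos": [0, 0, 0], "roll": 0}
  ]
}}

```text
clock: 7.03
tool_pos: [470.7, 235.4, 355.4]
tool_rot: [-0.0, 0.996, 0.091, 0.0]
contact_force: [-0.2, -0.1, -1.5]
width: 21.4
grasp_force: 49.4
```

```bash
python3 w.py w3; sed -i 's/470.*NONE//' fit.py
python3 - <<'E'
from h import *
s=readout.read_state();p=s["tool_pos"];import subprocess
print(subprocess.run(["python3","fit.py","w3",*map(str,p),"10.4"],capture_output=True,text=True).stdout)
n="scene";im,d=eyes.get_image(n);save("s3.png",cv2.resize(im[220:380,300:480],None,fx=4,fy=3.5))
E
```

```text
array([470.71992202, 235.36993458, 355.39953395]) [-2.000e-04  9.958e-01  9.130e-02  5.000e-04] 21.387231765940026
reader 0.64 [468.9 235.3   2.8]
catch_nose 0.93 [490.9 236.4  76.2]
blue_mid 0.56 [468.3 232.2 169. ]
heldtop 2478 (array([488.6, 238.7]), array([23.3, 35.9]), 11.3)
heldblue 3671 (array([470.8, 235.3]), array([32.2, 22.1]), 10.2)
stripe 1164 10.65 [448.3 293.2  61.2]
stripe 1141 10.61 [470.8 171.5  61.1]
housing (array([567.5, 252.2]), array([ 62. , 149.1]), 10.5)
housing x,y [ 64.8  93.9 124.6] [-72.1   0.3  72.4]
rim y [-74.  -19.   74.3] z 60.10317872680966
stripes y [-67.1  56.3  67.4]
x 10 floor y [-21.7  15.2  22.4] rim inner -27.2 27.9
orange x,y [20.3 43.1 63.4] [-11.2   0.1  11.4] topflat [28.2 31.6 34.4] z [79.8 97.9]
y -20 floor max x 21.2 rim min x>0 29.1 rim max x<0 None floor min 7.8
y -18 floor max x 21.2 rim min x>0 29.2 rim max x<0 None floor min 7.5
y -16 floor max x 17.0 rim min x>0 None rim max x<0 None floor min 7.8
y 16 floor max x 21.3 rim min x>0 None rim max x<0 None floor min 7.6
y 18 floor max x 21.1 rim min x>0 29.1 rim max x<0 None floor min 7.4
y 20 floor max x 21.1 rim min x>0 29.2 rim max x<0 None floor min 7.7
rim x [-62.9 -58.7]
slope z 80 x 20.3 expect 26.2
slope z 85 x 22.8 expect 29.1
slope z 90 x 38.4 expect 31.9
slope z 95 x 32.9 expect 34.8

this script no longer has the robotException ignored in: <_io.TextIOWrapper mode='rw' encoding='UTF-8'>
Traceback (most recent call last):
BrokenPipeError: [Errno 32] Broken pipe
```

View pics/w3.png

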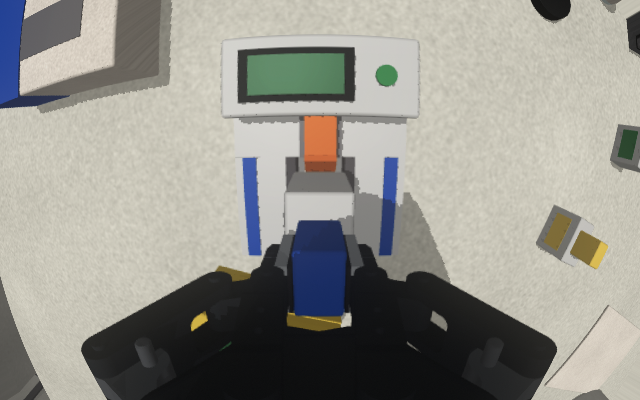

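The wrist view shows the cartridge aligned over the bay at (320,210), just short of the catch at (320,155). The remaining offset is under 1 mm, so I'll correct it and lower.

Emit:
{"name": "servo_tool", "arguments": {
  "series": [
    {"delta_pos": [-0.5, 0.8, 8], "roll": 0},
    {"delta_pos": [0, 0, 10], "roll": 0},
    {"delta_pos": [0, 0, 8], "roll": 0},
    {"delta_pos": [0, 0, 5], "roll": 0},
    {"delta_pos": [0, 0, 5], "roll": 0},
    {"delta_pos": [0, 0, 5], "roll": 0},
    {"delta_pos": [0, 0, 5], "roll": 0},
    {"delta_pos": [0, 0, 5], "roll": 0},
    {"delta_pos": [0, 0, 0], "roll": 0}
  ]
}}

```text
clock: 7.98
tool_pos: [469.4, 234.1, 302.3]
tool_rot: [0.001, 0.996, 0.091, -0.001]
contact_force: [-3.8, -0.3, -3.6]
width: 21.3
grasp_force: 49.4
```

Emit:
{"name": "servo_tool", "arguments": {
  "series": [
    {"delta_pos": [0, 0, 5], "roll": 0},
    {"delta_pos": [0, 0, 6], "roll": 0},
    {"delta_pos": [0, 0, 6], "roll": 0},
    {"delta_pos": [0, 0, 6], "roll": 0},
    {"delta_pos": [0, 0, 6], "roll": 0},
    {"delta_pos": [0, 0, 6], "roll": 0},
    {"delta_pos": [0, 0, 5], "roll": 0},
    {"delta_pos": [0, 0, 4], "roll": 0},
    {"delta_pos": [0, 0, 0], "roll": 0},
    {"delta_pos": [0, 0, 0], "roll": 0}
  ]
}}

```text
clock: 8.82
tool_pos: [469.8, 234.2, 259.2]
tool_rot: [0.0, 0.996, 0.091, -0.001]
contact_force: [-4.4, -0.9, -4.4]
width: 21.3
grasp_force: 49.4
```

Emit:
{"name": "servo_tool", "arguments": {
  "series": [
    {"delta_pos": [0, 0, 3], "roll": 0},
    {"delta_pos": [0, 0, 2], "roll": 0},
    {"delta_pos": [0, 0, 1.5], "roll": 0},
    {"delta_pos": [0, 0, 1], "roll": 0},
    {"delta_pos": [0, 0, 0], "roll": 0},
    {"delta_pos": [0, 0, 0], "roll": 0}
  ]
}}

```text
clock: 9.32
tool_pos: [470.6, 234.5, 252.4]
tool_rot: [-0.0, 0.996, 0.091, 0.001]
contact_force: [-0.0, -0.2, -1.4]
width: 21.4
grasp_force: 49.8
```

The side force from the catch has dropped to zero, so it has snapped over. I'll press lightly to confirm the cartridge is on the floor.

Emit:
{"name": "servo_tool", "arguments": {
  "series": [
    {"delta_pos": [0, 0, 0.7], "roll": 0},
    {"delta_pos": [0, 0, 0.6], "roll": 0},
    {"delta_pos": [0, 0, 0], "roll": 0},
    {"delta_pos": [0, 0, 0], "roll": 0}
  ]
}}

```text
clock: 9.65
tool_pos: [470.5, 234.4, 252.0]
tool_rot: [-0.0, 0.996, 0.091, 0.001]
contact_force: [-2.5, -1.8, 11.9]
width: 21.6
grasp_force: 51.6
```

Run:
```python
from h import *
print(np.mean([readout.read_state()["tool_pos"] for _ in range(1)],0))
K,T=cal("wrist");im,d=eyes.get_image("wrist");W=wcloud(d,K,T);hsv=cv2.cvtColor(im,cv2.COLOR_RGB2HSV);H,S=hsv[...,0],hsv[...,1]
o=(d>0)&(H<15)&(S>130)&(np.hypot(W[...,0]-510,W[...,1]-242)<40);a=np.radians(10.4)
x=(W[...,0]-470.3)*np.cos(a)+(W[...,1]-234.5)*np.sin(a)
print("orange",o.sum(),np.percentile(x[o],[1,50,99]).round(1),np.percentile(W[o][:,2],[1,99]).round(1))
q=(d>0)&(S<50)&(x<30)&(x>17)&(np.hypot(W[...,0]-470,W[...,1]-234)<34)&(W[...,2]>60)&(W[...,2]<85);print("shoulder",q.sum(),np.median(W[q][:,2]))
save("w4.png",im)
```

```text
[470.47220068 234.4456949  252.02425403]
orange 5305 [25.  48.4 67.7] [79.7 97.7]
shoulder 810 72.03846422264522
```

View pics/w4.png

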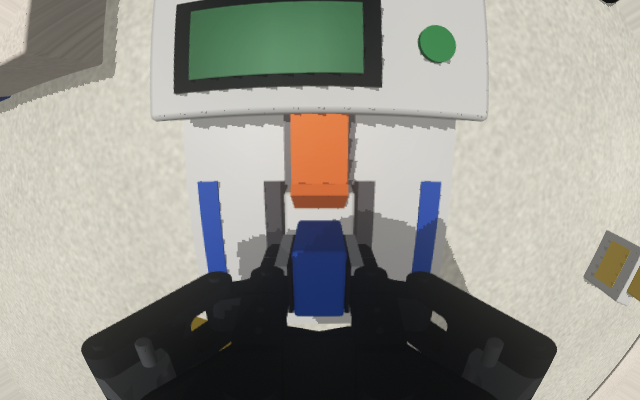

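The cartridge is on the floor: shoulder at 72.0 mm with a 12 N reaction. The catch at (320,195) is sprung out over the shoulder. I'll let go and retreat upwards.

Emit:
{"name": "servo_tool", "arguments": {
  "series": [
    {"delta_pos": [0, 0, -0.8], "roll": 0},
    {"delta_pos": [0, 0, 0], "roll": 0},
    {"delta_pos": [0, 0, 0], "roll": 0},
    {"delta_pos": [0, 0, 0], "roll": 0},
    {"delta_pos": [0, 0, 0], "roll": 0},
    {"delta_pos": [0, 0, 0], "roll": 0},
    {"delta_pos": [0, 0, 0], "roll": 0},
    {"delta_pos": [0, 0, 0], "roll": 0},
    {"delta_pos": [0, 0, 0], "roll": 0},
    {"delta_pos": [0, 0, 0], "roll": 0}
  ],
  "grip": 0
}}

```text
clock: 10.53
tool_pos: [470.1, 234.3, 251.7]
tool_rot: [0.0, 0.996, 0.091, -0.0]
contact_force: [0.4, 0.5, -0.1]
width: 85.6
grasp_force: 0.0
```

Emit:
{"name": "servo_tool", "arguments": {
  "series": [
    {"delta_pos": [0, 0, -5], "roll": 0},
    {"delta_pos": [0, 0, -12], "roll": 0},
    {"delta_pos": [0, 0, -20], "roll": 0},
    {"delta_pos": [0, 0, -20], "roll": 0},
    {"delta_pos": [0, 0, -20], "roll": 0},
    {"delta_pos": [0, 0, -20], "roll": 0},
    {"delta_pos": [0, 0, -10], "roll": 0},
    {"delta_pos": [0, 0, 0], "roll": 0},
    {"delta_pos": [0, 0, 0], "roll": 0}
  ]
}}

```text
clock: 11.28
tool_pos: [470.1, 234.2, 358.7]
tool_rot: [-0.0, 0.996, 0.091, 0.0]
contact_force: [-0.1, 0.0, -0.2]
width: 85.4
grasp_force: 0.0
```

Run:
```python
from h import *; from m import rect
K,T=cal("wrist");im,d=eyes.get_image("wrist");W=wcloud(d,K,T);hsv=cv2.cvtColor(im,cv2.COLOR_RGB2HSV);H,S=hsv[...,0],hsv[...,1]
a=np.radians(10.4);x=(W[...,0]-470.3)*np.cos(a)+(W[...,1]-234.5)*np.sin(a)
o=(d>0)&(H<15)&(S>130)&(np.hypot(W[...,0]-510,W[...,1]-242)<40);print("orange",np.percentile(x[o],[1,50,99]).round(1))
q=(d>0)&(S<50)&(x<30)&(x>17)&(np.hypot(W[...,0]-470,W[...,1]-234)<34)&(W[...,2]>60)&(W[...,2]<85);print("shoulder",q.sum(),np.median(W[q][:,2]))
b=(d>0)&(H>100)&(H<130)&(S>130)&(np.hypot(W[...,0]-470,W[...,1]-234)<34)&(W[...,2]>105);print("grip top",rect(W[b]),np.median(W[b][:,2]))
save("w5.png",im)
```

```text
orange [23.6 46.9 67.4]
shoulder 374 71.96798235170104
grip top (array([470.9, 234.3]), array([31.4, 20.3]), 9.8) 112.05006717428064
```

View pics/w5.png

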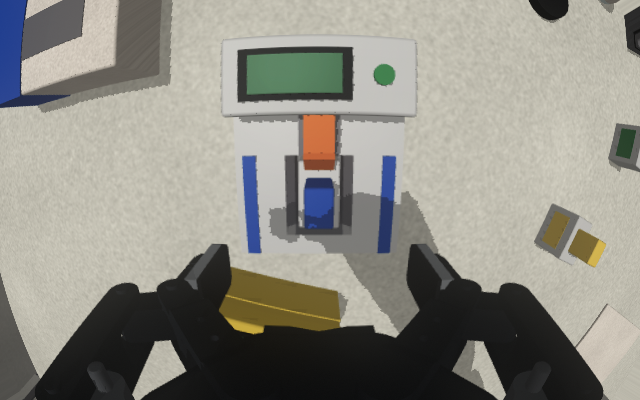

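The cartridge stands upright in the bay at (320,205) with its grip top at 112.05 mm. The catch at (320,155) is over its shoulder and the gripper is clear.

```bash
python3 -c "
from bench import r
print(r.job_done())"
```

```text
the job is handed in; nothing more can be done
None
```

The blue-grip cartridge is latched upright in the white reader's bay (shoulder 72 mm, grip top 112 mm, catch sprung out over the shoulder); the gripper is open and clear, and the job is handed in at about 11 s.

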